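# Feed copper blanks through the tray gate

### The job

With the fingertips, sweep the three loose copper blanks across the feeding tray and through the gate in its steel fence, one at a time, so that all three drop into the slot behind it. Slide them along the deck, never pick one up, and let each one drop before you send the next. Leave the metal flower bud, the punch, the roll of tape and the hammer as they stand.

Things in the scene. Friction and masses are not known exactly. Their poses are not given: they have to be found in the camera images.
- tray: Wooden feeding tray fixed to the bench, 276 x 320 mm (x, y). Origin: on the bench surface under it. Tray x points from the deck to the gate and slot (away from the robot, within 0.4 rad), y to the left, z up. The flat grey deck is 55 mm above the bench, x = -150 to 60, y = -154 to 154 mm, with 12 mm high rims at the near end and both sides.
- gate (a point): Middle of the gate at deck height, tray frame (57.5, 0, 55) mm: an opening 42 mm wide (tray y = -21 to 21) in a steel fence across the deck at tray x = 55 to 60 mm, 18 mm high. Before it two fixed steel guide strips, 18 mm high, 4 mm thick, form a funnel: inner faces from tray (x, y) = (5, +-50) to (55, +-21) mm. Axes as the tray's.
- slot (a point): Centre of the slot's black floor, tray frame (84, 0, 6) mm. The slot is an open pit right behind the fence, tray x = 60 to 108, y = -40 to 40 mm, 49 mm deep below the deck; its other three walls rise 18 mm above the deck. A blank tips in once its centre is past tray x = 60 mm.
- blank1: Loose copper blank, a plain disc 30 mm in diameter, 8 mm thick, about 50 g, lying flat on the tray's deck. Origin: centre of its underside; z is the disc's axis.
- blank2: Loose copper blank, a plain disc 30 mm in diameter, 8 mm thick, about 50 g, lying flat on the tray's deck. Origin: centre of its underside; z is the disc's axis.
- blank3: Loose copper blank, a plain disc 30 mm in diameter, 8 mm thick, about 50 g, lying flat on the tray's deck. Origin: centre of its underside; z is the disc's axis.
- bud: Bystander: silvery metal flower bud standing on the deck in one far corner beside the funnel, about 30 mm in diameter, 42 mm high, 60 g. Origin: centre of its foot, z up.
- punch: Bystander: dark steel punch standing on the deck in the other far corner beside the funnel, 28 mm in diameter, 42 mm high, 100 g. Origin: centre of its foot, z up.
- tape: Bystander: roll of blue tape lying on the bench to the tray's left (+y) side, 90 mm in diameter, 25 mm high. Origin: centre of its underside.
- hammer: Bystander: hammer lying on the bench to the tray's right (-y) side, 240 mm long along its x axis, handle to -x. Origin: under its middle.
There are look-alikes about, which are no part of the job. Leave any purple or turquoise look-alike of the blank1 alone. What is shaped like the blank3 but green is not meant.

How it is judged:
By the outcome, as a careful person would: the job done as asked, in the order asked, and still so for the second after the job is handed in, with the robot touching nothing.
It also fails if it takes over 64 s, if anything falls off the work surface, if the arm or the gripper's body presses on something with over 40 N, if the wrist force passes 120 N, or if a joint passes its speed limit or range.

### The arm

A 7-joint arm with a two-finger parallel gripper is mounted at the origin on the work surface. World frame = base frame: x ahead of the robot, y to its left, z up, the work surface at z = 0. Lengths are in m, angles in rad, forces in N, time in s.
With the tool pointing down it reaches from about 0.4 to 0.9 m from the base axis. Payload 5.5 kg.
Tool frame: the origin (TCP) lies on the centre line of the jaws, within the pads' length; the fingertips stand 19 mm ahead of it and the grasp point (between the pads) is the TCP; z points along the fingers, y is the line along which they close (so a half turn about z gives the same grasp; the last joint's range is limited). The gripper opens to 85 mm and grips with 20 to 120 N. Pads are 22 mm wide; open, the fingers measure 114 mm over their backs; the gripper's body (76 mm by 85 mm) begins 54 mm behind the grasp point. The pads swing forward as they close: fully open they stand 13 mm farther back than shut.
Start: joints at [1.584, 0.501, -0.427, 1.55, 0.221, 1.138, -0.21], TCP at [0.161, -0.63, 0.25] pointing down, gripper open.
Joint ranges: [-2.88, 2.88], [-0.31, 2.03], [-1.54, 1.56], [0.2, 2.42], [-1.41, 4.55], [0.19, 2.02], [-2.57, 2.57]. Speed limits (rad/s): [2.57, 2.57, 3.14, 3.14, 3.14, 3.14, 3.14].

### API

Orientations are given as a unit quaternion [w, x, y, z].
In Python, from station import * gives the robot as it stands.
- The arm moves only by the shell command python3 -m jog 'ROWS' [FORCE]. ROWS is JSON, a list of rows, each a list of 7 numbers: the turn, a rotation vector about the tool's x, y, z in degrees, then the shift along the tool's x, y, z in cm, then the opening, from 0 (shut) to 1 (fully open). In form: [[rx, ry, rz, x, y, z, claw], ...]. A call has exactly 5 rows; each row shifts and turns the commanded pose from where the row before left it, along the tool's axes as they then stand; what a row does not reach is not made up. A row lasts 1/10 s, in which the tool goes at most 50 mm and 8.59 degrees, less where a joint would pass 70% of its speed; a pose out of reach is approached as far as the arm can. A call is refused whole if a number of a shift passes 5 or a number of a turn 8.59, either way. A call with a gripper value outside its range is refused whole. The fingers move at their own pace and stop on an object; FORCE is the grip in N (left out, the last holds). Time passes only in rows, so rows that do not move let the fingers close, or fill a call up. It gives the time, the measured TCP pose, the force, the opening and the grip force at its end, in the units of the state.
- state(): the state, without advancing time (a new reading comes with each control period).
- camera(name): name is "side" or "top" or "wrist"; returns a dict with "color" (400x640x3 uint8, red, green, blue), "K" (3x3 intrinsics, pixels), "camera_from_world" (4x4, takes a point from world to camera coordinates). Camera axes: x right, y up, looking along -z (the intrinsics and any distortion apply to the point x, -y, -z); pixel columns grow to the right and rows downward; lengths in m; the calibration is good to about 2 mm. A picture is of the moment at which its call begins. There is no depth.
- close_job(): hands the job in; it is judged then, once.
Trained networks look in a picture, given as the dict that the camera call returned (one of the last four; its "shot" number tells which), for a name from the list of things; names that differ only in an ending like _2 or _b are one class to them, and where a whole thing is asked for, a point or a joint stands for the part that bears it (a point fixed in the world has none). Each returns a list of dicts, best first, with "score" (0 to 1); they miss things now and then, are a little off and sometimes report something else, mostly with a low value. They report only what shows in the picture. A call takes as long as a camera call. They do not tell look-alikes from the thing itself.
- recognise(picture, target): "point" ([column, row] in pixels, amid what is visible of it).
- outline_of(picture, target): "mask" (400x640 bool, what is visible of it) and "point" ([column, row] in pixels, amid what is visible of it).
- pinpoint(picture, target): "point" ([column, row] in pixels: a listed point, or the origin of a listed thing).
The state is a dict: "clock": time; "joints": joint angles; "qvel": joint speeds; "tau": joint torques, N m; "eef_pos": TCP position; "tcp_rot": TCP orientation; "ft_force": force on the tool from outside, world axes, zero at the start; "moment": the same for the moment, N m; "width": opening from 0.0 (shut) to 1.0 (fully open); "grip_force": force on a finger pad.
Only numpy, scipy, OpenCV 4.12 (cv2) and the standard library are available. Lean on these libraries where they do the work, as an engineer would, in place of code of your own. Each camera call takes 0.05 s, during which the arm holds its last target. There are 200 camera calls.

## Working session

There is one attempt and no reset: what is moved stays moved. The work goes in short steps, Python scripts to look and compute and a shell command to move; the robot and the scene stay as the last step left them, time stands still between calls to the robot, and variables do not carry over. Pictures are saved under pics/ and viewed, at most 10 in all, crops included, and the job is handed in when it is done.

```bash
mkdir -p pics; cat > h.py <<'E'
from station import *
import numpy as np, cv2
from scipy.spatial.transform import Rotation as R
def ray(p,uv,z):
    K=p["K"];T=p["camera_from_world"]
    d=np.linalg.inv(K)@[uv[0],uv[1],1.]; d=np.array([d[0],-d[1],-d[2]])
    o=-T[:3,:3].T@T[:3,3]; d=T[:3,:3].T@d
    return o+d*(z-o[2])/d[2]
def proj(p,X):
    c=p["camera_from_world"]@np.r_[X,1]; q=p["K"]@[c[0],-c[1],-c[2]]; return q[:2]/q[2]
def save(p,n): cv2.imwrite(f"pics/{n}.png",p["color"][:,:,::-1])
Z=dict(tray=0,gate=.055,slot=.006,blank1=.055,bud=.055,punch=.055,tape=0,hammer=0)
E
python3 - <<'E'
from h import *
np.set_printoptions(precision=4,suppress=True)
s=state();print(s)
for c in("top","side"):
    p=camera(c);save(p,c);print(c,[k for k in p],p["K"])
    for n in Z:
        for r in pinpoint(p,n)[:6]: print(n,round(r["score"],2),np.round(r["point"],1),ray(p,r["point"],Z[n]))
E
```

```text
{'clock': 0.0, 'joints': array([ 1.5842,  0.5019, -0.4267,  1.5515,  0.2208,  1.1383, -0.2103]), 'qvel': array([-0.0005, -0.0005, -0.0012, -0.0003,  0.0007, -0.0008,  0.001 ]), 'tau': array([  0.    , -56.9522,  -5.8162, -28.0934,   0.0107,   0.0119,
         0.    ]), 'eef_pos': array([ 0.1604, -0.6292,  0.2492]), 'tcp_rot': array([-0.001 ,  0.9922,  0.1246, -0.0001]), 'ft_force': array([ 0.4459,  0.2471, -0.3707]), 'moment': array([-0.0375, -0.0703,  0.037 ]), 'grip_force': 0.0, 'width': 0.9987803096493465}
top ['color', 'K', 'camera_from_world', 'shot'] [[421.4657   0.     323.7198]
 [  0.     421.4657 201.2101]
 [  0.       0.       1.    ]]
tray 0.31 [319.4 146.2] [0.6613 0.0047 0.    ]
gate 0.81 [317.6 148.1] [0.6459 0.0095 0.055 ]
slot 0.56 [320.7 143.3] [0.6663 0.0022 0.006 ]
slot 0.46 [347.8 203.7] [ 0.5393 -0.056   0.006 ]
blank1 0.59 [317.8 209.2] [0.5241 0.0076 0.055 ]
blank1 0.59 [351.  203.2] [ 0.5368 -0.0579  0.055 ]
blank1 0.56 [279.8 201.3] [0.5386 0.0825 0.055 ]
blank1 0.52 [208.9 228.8] [0.4831 0.2189 0.055 ]
blank1 0.52 [384.8 290.9] [ 0.3662 -0.125   0.055 ]
blan
[... 365 characters left out ...]
 0.       1.    ]]
tray 0.91 [292.  219.6] [0.5815 0.0033 0.    ]
gate 0.8 [264.8 197.2] [0.6383 0.0141 0.055 ]
blank1 0.72 [306.1 217.8] [0.5332 0.0692 0.055 ]
blank1 0.63 [317.5 187.7] [ 0.5384 -0.0554  0.055 ]
blank1 0.53 [393.  230.7] [0.3605 0.0706 0.055 ]
blank1 0.48 [316.  202.9] [0.527  0.0088 0.055 ]
blank1 0.46 [304.2 297.5] [0.4811 0.2875 0.055 ]
blank1 0.4 [404.8 203.1] [ 0.344  -0.0387  0.055 ]
bud 0.65 [328. 169.] [ 0.5344 -0.1515  0.055 ]
bud 0.55 [301.8 171.8] [ 0.5918 -0.1207  0.055 ]
punch 0.6 [263.3 226.9] [0.605  0.1208 0.055 ]
punch 0.32 [308.  218.5] [0.5289 0.0707 0.055 ]
tape 0.94 [225.7 299.9] [0.6238 0.2695 0.    ]
hammer 0.69 [329.3 172.3] [ 0.5473 -0.2395  0.    ]
```

View pics/top.png

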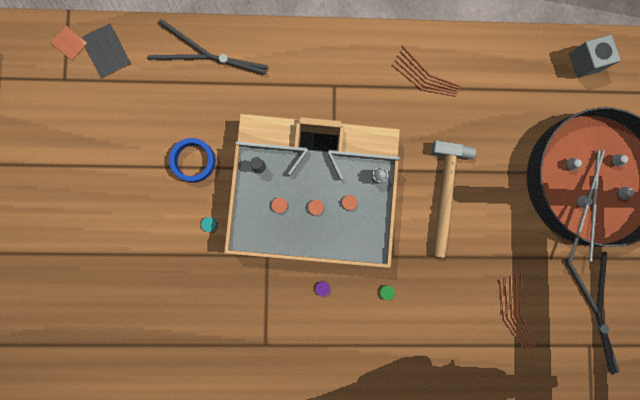

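View pics/side.png

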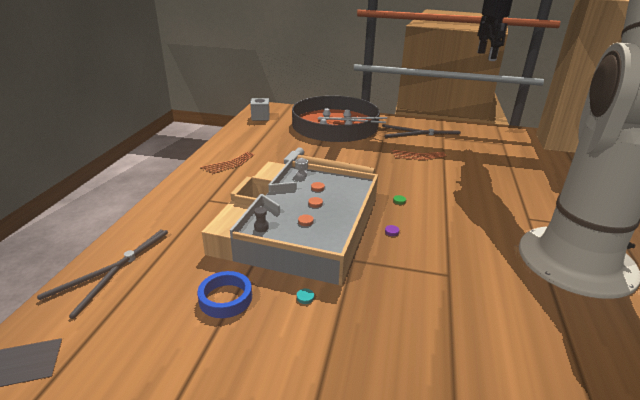

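The top view shows three copper blanks on the deck at about (279,205), (315,208) and (349,203). The punch is at (257,165) and the bud at (379,175). The purple, green and turquoise look-alikes are all off the tray. Next I'll fit the tray pose from its corners.

```bash
python3 - <<'E'
from h import *
from scipy.optimize import least_squares
np.set_printoptions(precision=4,suppress=True)
p=camera("top")
pts=[((-.156,.160,.067),(226,253)),((-.156,-.160,.067),(391,266)),((.060,.154,.073),(236,144)),((.060,-.154,.073),(399,158)),((.005,.050,.073),(289,175)),((.005,-.050,.073),(341,179))]
def W(v,X): c,s=np.cos(v[2]),np.sin(v[2]); return np.array([v[0]+c*X[0]-s*X[1],v[1]+s*X[0]+c*X[1],X[2]])
f=lambda v:np.concatenate([proj(p,W(v,np.array(a)))-b for a,b in pts])
r=least_squares(f,[.59,.0,-.08],loss="soft_l1");v=r.x;print(v,np.degrees(v[2]),r.fun.reshape(-1,2))
np.save("tray.npy",v)
hsv=cv2.cvtColor(p["color"],cv2.COLOR_RGB2HSV)
m=((hsv[:,:,1]>140)&((hsv[:,:,0]<12))).astype(np.uint8); m[:190]=0;m[225:]=0;m[:,:240]=0;m[:,390:]=0
n,_,st,ce=cv2.connectedComponentsWithStats(m)
for a,c in zip(st[1:],ce[1:]):
    if a[4]>60:
        w=ray(p,c,.062);c_,s_=np.cos(v[2]),np.sin(v[2]);d=w-[v[0],v[1],0]
        print(a[4],c,w,"tray mm",1e3*(c_*d[0]+s_*d[1]),1e3*(-s_*d[0]+c_*d[1]))
im=cv2.resize(p["color"][100:280,200:420,::-1],None,fx=3.5,fy=3.3)
for X in [(-.15,.154,.055),(-.15,-.154,.055),(.055,.021,.055),(.055,-.021,.055),(.005,.05,.055),(.005,-.05,.055),(.108,.04,.073),(.108,-.04,.073),(.06,.154,.073),(.06,-.154,.073),(-.156,.16,.067),(-.156,-.16,.067),(.12,.16,.073),(.12,-.16,.073)]:
    q=proj(p,W(v,np.array(X))); cv2.circle(im,(int((q[0]-199.5)*3.5),int((q[1]-99.5)*3.3)),3,(0,255,0),1)
cv2.imwrite("pics/fit.png",im)
E
```

```text
[ 0.5801  0.014  -0.0654] -3.7460646121102155 [[-0.8616  1.2525]
 [ 0.3118  0.697 ]
 [ 2.2073 -1.3192]
 [-3.122  -2.299 ]
 [ 0.4894  0.0896]
 [-0.0387  0.2406]]
113 [349.0088 202.1681] [ 0.5382 -0.0532  0.062 ] tray mm -37.36248183359203 -69.7913321076485
108 [279.4259 204.6852] [0.5315 0.0826 0.062 ] tray mm -52.990614420334 65.32823532159095
107 [315.5701 206.5234] [0.5288 0.0122 0.062 ] tray mm -51.037314775021 -5.126838520683389
```

View pics/fit.png

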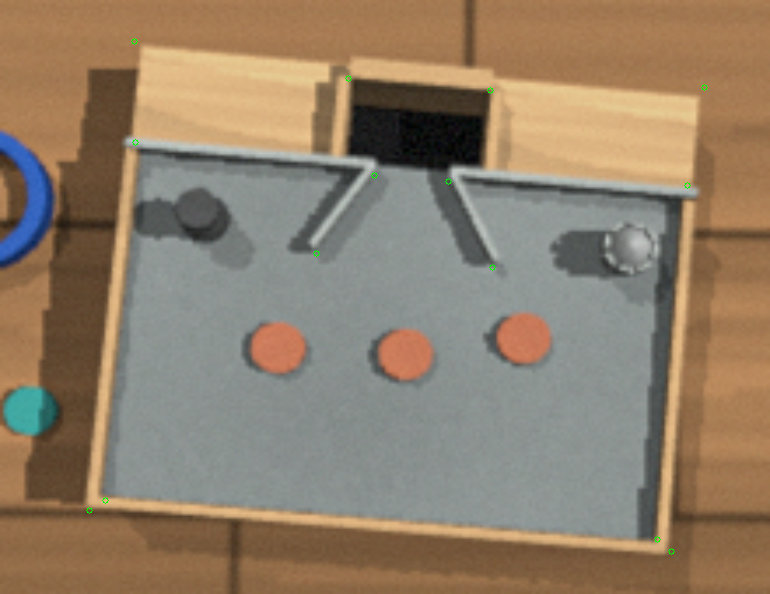

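The fit is close, but the fence spans the full ±160 mm. I'll refit with that and work out the moves.

```bash
cat >> h.py <<'E'
def W(v,X): c,s=np.cos(v[2]),np.sin(v[2]); return np.array([v[0]+c*X[0]-s*X[1],v[1]+s*X[0]+c*X[1],X[2]])
def T(w):
    v=np.load("tray.npy");c,s=np.cos(v[2]),np.sin(v[2]);d=w[:2]-v[:2]
    return np.round(1e3*np.array([c*d[0]+s*d[1],-s*d[0]+c*d[1]]),1)
def blanks(p):
    hsv=cv2.cvtColor(p["color"],cv2.COLOR_RGB2HSV); v=np.load("tray.npy")
    q=np.array([proj(p,W(v,np.array(a+(.063,)))) for a in [(-.15,.154),(-.15,-.154),(.1,-.154),(.1,.154)]]).astype(np.int32)
    z=np.zeros((400,640),np.uint8);cv2.fillConvexPoly(z,q,1)
    m=((hsv[:,:,1]>140)&(hsv[:,:,0]<12)&(hsv[:,:,2]>90)).astype(np.uint8)*z
    n,_,st,ce=cv2.connectedComponentsWithStats(m)
    return [(int(a[4]),np.round(c,1),T(ray(p,c,.062))) for a,c in zip(st[1:],ce[1:]) if a[4]>25]
def tool(x=None,y=None):
    "tool pose in tray frame; shift in tool axes (cm) to tray point x,y mm"
    s=state();v=np.load("tray.npy");Rm=R.from_quat(s["tcp_rot"],scalar_first=True).as_matrix()
    h=np.degrees(np.arctan2(Rm[1,0],Rm[0,0])-v[2]); e=s["eef_pos"]
    print("t",round(s["clock"],2),"tray xy",T(e),"z",round(1e3*e[2],1),"heading rel tray",round(h,2),"tilt",np.round(Rm[:,2],3),"F",np.round(s["ft_force"],1),"w",round(s["width"],3))
    if x is not None: print("shift cm",np.round(100*Rm.T@(W(v,np.array([x/1e3,y/1e3,e[2]]))-e),2))
E
python3 - <<'E'
from h import *
from scipy.optimize import least_squares
p=camera("top")
pts=[((-.156,.160,.067),(226,253)),((-.156,-.160,.067),(391,266)),((.060,.160,.073),(236,143)),((.060,-.160,.073),(399,158)),((.005,.052,.073),(289,174.5)),((.005,-.052,.073),(341.5,179)),((.12,.16,.073),(240,113.5)),((.12,-.16,.073),(400,129))]
f=lambda v:np.concatenate([proj(p,W(v,np.array(a)))-b for a,b in pts])
r=least_squares(f,[.59,.0,-.08],loss="soft_l1");print(r.x,np.degrees(r.x[2]),np.round(r.fun.reshape(-1,2),1).tolist())
np.save("tray.npy",r.x)
print(blanks(p)); 
for n in("bud","punch"): print(n,T(ray(p,pinpoint(p,n)[0]["point"],.06)))
tool(-90,0)
E
```

```text
[ 0.57927053  0.01327243 -0.07194972] -4.122415060026859 [[-1.0, 1.1], [0.1, 1.6], [-0.3, -0.7], [0.4, -1.1], [-0.2, 0.8], [0.8, 0.9], [-1.2, -1.4], [1.5, -2.1]]
[(112, array([349.3, 202. ]), array([-35.7, -69.9])), (108, array([279.4, 204.8]), array([-53. ,  65.7])), (117, array([315.3, 206.9]), array([-51.1,  -4.3]))]
bud [  21.6 -117.3]
punch [ 22.  115.6]
t 1.1 tray xy [-371.2 -671.5] z 250.3 heading rel tray 18.44 tilt [ 0. -0. -1.] F [-0.7  0.6 -0.3] w 1.0
shift cm [ 47.92 -54.81  -0.  ]
```

```bash
python3 -m jog '[[0,0,0,3.2,-3.65,0,0.14],[0,0,0,3.2,-3.65,0,0.14],[0,0,0,3.2,-3.65,0,0.14],[0,0,0,3.2,-3.65,0,0.14],[0,0,0,3.2,-3.65,0,0.14]]' >/dev/null
python3 -m jog '[[0,0,0,3.2,-3.65,0,0.14],[0,0,0,3.2,-3.65,0,0.14],[0,0,0,3.2,-3.65,0,0.14],[0,0,0,3.2,-3.65,0,0.14],[0,0,0,3.2,-3.65,0,0.14]]'
python3 -m jog '[[0,0,0,3.2,-3.65,0,0.14],[0,0,0,3.2,-3.65,0,0.14],[0,0,0,3.2,-3.65,0,0.14],[0,0,0,3.2,-3.65,0,0.14],[0,0,0,3.2,-3.65,0,0.14]]'
python3 -m jog '[[0,0,6.1,0,0,0,0.14],[0,0,6.1,0,0,0,0.14],[0,0,6.2,0,0,0,0.14],[0,0,0,0,0,0,0.14],[0,0,0,0,0,0,0.14]]'
python3 -c "
from h import *
tool(-90,-4)
p=camera('wrist');save(p,'w1');print(blanks(p))
p=camera('top');print(blanks(p))
print(tool(-90,-4))"
```

```text
clock: 2.1
eef_pos: [0.3812, -0.1954, 0.2508]
tcp_rot: [0.001, 0.992, 0.124, 0.0]
ft_force: [0.9, -0.1, -0.1]
width: 0.141
grip_force: 0.0
clock: 2.6
eef_pos: [0.4912, 0.0209, 0.2507]
tcp_rot: [0.0, 0.992, 0.124, 0.0]
ft_force: [1.3, -0.4, -0.0]
width: 0.141
grip_force: 0.0
clock: 3.1
eef_pos: [0.4905, 0.0194, 0.2504]
tcp_rot: [0.0, 0.999, -0.034, 0.0]
ft_force: [-0.5, 0.2, -0.1]
width: 0.136
grip_force: 0.0
t 3.1 tray xy [-89.   -0.3] z 250.4 heading rel tray 0.21 tilt [ 0. -0. -1.] F [-0.5  0.2 -0.1] w 0.136
shift cm [-0.1   0.37  0.  ]
[(585, array([381.8, 134. ]), array([-34.7, -70.4])), (555, array([253.9, 149.9]), array([-51.8,  65.2])), (538, array([320. , 148.4]), array([-49.9,  -5.4]))]
[]
t 3.2 tray xy [-89.   -0.5] z 250.4 heading rel tray 0.14 tilt [ 0. -0. -1.] F [-0.  -0.7  0.5] w 0.138
shift cm [-0.1   0.35  0.  ]
None
```

View pics/w1.png

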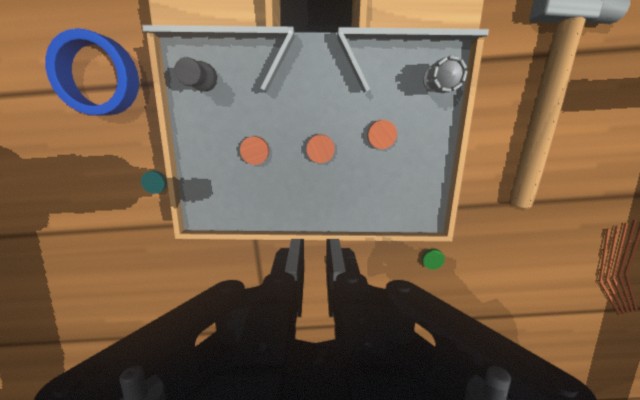

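The wrist view shows the blanks at (254,150), (320,148) and (382,134). The funnel mouth is at (264,90)/(367,90), the gate at (292,32)/(340,32), and the fingers are centred on column 315. I'll check the gate coordinates against this view.

```bash
python3 - <<'E'
from h import *
p=camera("wrist")
for n,q in dict(gL=(292,33),gR=(340,33),mL=(264,90),mR=(367,90),fL=(145,28),fR=(487,32)).items(): print(n,T(ray(p,q,.073)))
for n,q in dict(nL=(182,235),nR=(448,236)).items(): print(n,T(ray(p,q,.067)))
print(pinpoint(p,"gate"),[T(ray(p,r["point"],.055)) for r in pinpoint(p,"gate")])
print(proj(p,state()["eef_pos"]+[0,0,-.019]))
E
```

```text
gL [56.8 21.4]
gR [ 56.9 -23.1]
mL [ 7.3 49.6]
mR [  7.6 -50.7]
fL [ 60.5 156.8]
fR [  58.1 -158.9]
nL [-148.2  152.1]
nR [-148.6 -153.3]
[{'point': [317.4, 31.6], 'score': 0.87}, {'point': [254.8, 151.8], 'score': 0.19}] [array([62.5, -2.3]), array([-54.6,  65.7])]
[315.45771803 255.06940675]
```

```bash
python3 -m jog '[[0,0,0,-0.2,0.45,3.5,0.14],[0,0,0,0,0,4.5,0.14],[0,0,0,0,0,4.5,0.14],[0,0,0,0,0,4.0,0.14],[0,0,0,0,0,0,0.14]]'
python3 -m jog '[[0,0,0,0,0,0.3,0.14],[0,0,0,0,0,0.3,0.14],[0,0,0,0,0,0.2,0.14],[0,0,0,0,0,0,0.14],[0,0,0,0,0,0,0.14]]'
python3 -c "
from h import *
tool(-90,-5)
p=camera('wrist');save(p,'w2');print(blanks(p))
p=camera('side');save(p,'s2')
"
```

```text
clock: 3.85
eef_pos: [0.4838, 0.0147, 0.0809]
tcp_rot: [-0.0, 0.999, -0.035, -0.005]
ft_force: [-1.9, -0.2, -0.0]
width: 0.136
grip_force: 0.0
clock: 4.35
eef_pos: [0.4889, 0.0148, 0.0783]
tcp_rot: [0.0, 0.999, -0.036, 0.001]
ft_force: [-0.3, 0.4, 0.3]
width: 0.138
grip_force: 0.0
t 4.35 tray xy [-90.3  -5. ] z 78.3 heading rel tray 0.02 tilt [ 0.002 -0.    -1.   ] F [-0.3  0.4  0.3] w 0.138
shift cm [0.03 0.   0.  ]
[(3002, array([452.5, 152.1]), array([-34.4, -70.7])), (2683, array([316.7, 183.1]), array([-49.6,  -5.6])), (2673, array([174.1, 187. ]), array([-51.6,  65.2]))]
```

View pics/w2.png

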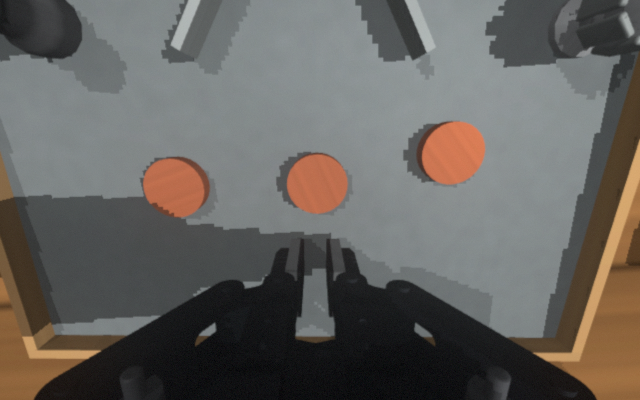

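```bash
python3 -m jog '[[0,0,0,1.0,0,0.05,0.14],[0,0,0,1.5,-0.05,0,0.14],[0,0,0,1.5,-0.05,0,0.14],[0,0,0,1.5,-0.05,0,0.14],[0,0,0,1.5,-0.05,0,0.14]]'
python3 -c "
from h import *
tool()
p=camera('wrist');print(blanks(p))
"
```

```text
clock: 4.95
eef_pos: [0.5593, 0.0118, 0.0768]
tcp_rot: [0.0, 0.999, -0.036, 0.0]
ft_force: [0.0, 0.5, 1.0]
width: 0.138
grip_force: 0.3
t 4.95 tray xy [-19.8  -2.9] z 76.8 heading rel tray 0.02 tilt [ 0. -0. -1.] F [0.  0.5 1. ] w 0.138
[(2505, array([314.9, 213.6]), array([ 5.5, -2.6])), (1644, array([442.9, 279.9]), array([-32.5, -72. ])), (339, array([182. , 296.7]), array([-43.1,  70.7])), (44, array([209.2, 327.2]), array([-63.2,  57.8]))]
```

```bash
python3 -m jog '[[0,0,0,1.2,-0.05,0,0.14],[0,0,0,1.2,-0.05,0,0.14],[0,0,0,1.2,-0.05,0,0.14],[0,0,0,1.2,0,0,0.14],[0,0,0,1.2,0,0,0.14]]'
python3 -c "
from h import *
tool()
p=camera('wrist');save(p,'w3');print(blanks(p))
"
```

```text
clock: 5.5
eef_pos: [0.6185, 0.0092, 0.0767]
tcp_rot: [0.0, 0.999, -0.036, -0.0]
ft_force: [-0.7, -0.2, 0.1]
width: 0.141
grip_force: 0.4
t 5.5 tray xy [39.4 -1.2] z 76.7 heading rel tray 0.04 tilt [-0.001 -0.    -1.   ] F [-0.7 -0.2  0.1] w 0.141
[(2688, array([314.9, 212.9]), array([65., -1.]))]
```

View pics/w3.png

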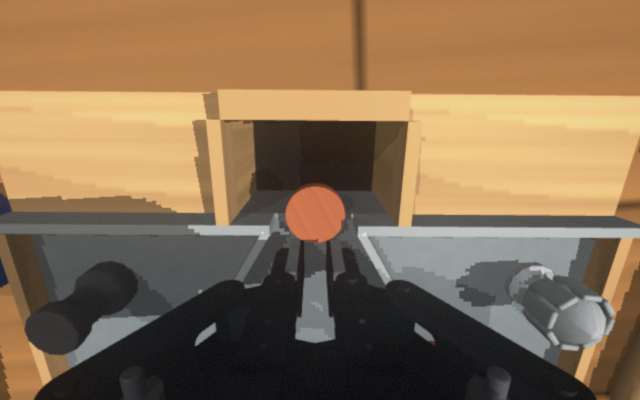

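The blank sits in the gate at its edge, at (315,213). A little more push should tip it in.

```bash
python3 -m jog '[[0,0,0,0.4,0,0,0.14],[0,0,0,0.4,0,0,0.14],[0,0,0,0,0,0,0.14],[0,0,0,0,0,0,0.14],[0,0,0,0,0,0,0.14]]'
python3 -c "
from h import *
tool()
p=camera('wrist');print(blanks(p))
"
```

```text
clock: 6.05
eef_pos: [0.6257, 0.0087, 0.0768]
tcp_rot: [0.0, 0.999, -0.036, -0.0]
ft_force: [-0.3, 0.5, -0.3]
width: 0.143
grip_force: 0.0
t 6.05 tray xy [46.6 -1.2] z 76.8 heading rel tray 0.05 tilt [-0. -0. -1.] F [-0.3  0.5 -0.3] w 0.143
[(1121, array([315.1, 169.8]), array([94.2, -1. ]))]
```

Blank one has dropped into the pit. I'll retreat, rise, move behind the right-hand blank and turn.

```bash
python3 -m jog '[[0,0,0,-3,0,0,0.14],[0,0,0,-3,0,0,0.14],[0,0,0,-1.5,0,-3,0.14],[0,0,0,0,2,-4,0.14],[0,0,0,0,3.5,-3,0.14]]'
python3 -m jog '[[0,0,-8,0,0,0,0.14],[0,0,-8,0,0,0,0.14],[0,0,-8,0,0,0,0.14],[0,0,-8,0,0,0,0.14],[0,0,-8,0,0,0,0.14]]'
python3 -m jog '[[0,0,-8,0,0,0,0.14],[0,0,-8,0,0,0,0.14],[0,0,-8,0,0,0,0.14],[0,0,-7.6,0,0,0,0.14],[0,0,0,0,0,0,0.14]]'
python3 -c "
from h import *
tool(-47,-107);print(np.round(state()['joints'],2))
p=camera('wrist');print(blanks(p))
p=camera('top');print(blanks(p))
"
```

```text
clock: 6.6
eef_pos: [0.5472, -0.0378, 0.179]
tcp_rot: [-0.001, 0.999, -0.032, 0.001]
ft_force: [1.5, -0.5, -0.2]
width: 0.141
grip_force: 0.0
clock: 7.1
eef_pos: [0.5471, -0.041, 0.177]
tcp_rot: [0.0, 0.95, 0.311, 0.0]
ft_force: [0.9, 0.2, -0.5]
width: 0.143
grip_force: 0.0
clock: 7.6
eef_pos: [0.547, -0.041, 0.1767]
tcp_rot: [-0.0, 0.831, 0.556, -0.0]
ft_force: [-0.7, -0.4, 0.0]
width: 0.139
grip_force: 0.0
t 7.6 tray xy [-28.3 -56.4] z 176.7 heading rel tray 71.69 tilt [-0.  0. -1.] F [-0.7 -0.4  0. ] w 0.139
shift cm [-5.39 -0.19 -0.  ]
[ 0.8   0.59 -1.02  1.86  0.59  1.03 -0.86]
[(367, array([237.3,  57.1]), array([-47.2,  70.7])), (480, array([411.5,  93.7]), array([70.8,  4.6])), (787, array([312.6, 220.4]), array([-34.8, -70.3]))]
[(42, array([315. , 142.3]), array([76.4,  7.1])), (93, array([279.5, 204.5]), array([-52.2,  65.6]))]
```

```bash
python3 -m jog '[[0,0,0,-2.7,-0.1,0,0.14],[0,0,0,-2.7,-0.1,0,0.14],[0,0,0,0,0,4,0.14],[0,0,0,0,0,4,0.14],[0,0,0,0,0,1.3,0.14]]'
python3 -m jog '[[0,0,0,0,0,0.3,0.14],[0,0,0,0,0,0.3,0.14],[0,0,0,0,0,0,0.14],[0,0,0,0,0,0,0.14],[0,0,0,0,0,0,0.14]]'
python3 -c "
from h import *
tool(-12,-2)
p=camera('wrist');print(blanks(p))
"
```

```text
clock: 8.2
eef_pos: [0.5222, -0.0906, 0.0808]
tcp_rot: [-0.001, 0.832, 0.554, -0.002]
ft_force: [-0.5, -0.0, -0.2]
width: 0.142
grip_force: 0.0
clock: 8.7
eef_pos: [0.5256, -0.09, 0.0789]
tcp_rot: [0.001, 0.831, 0.556, 0.001]
ft_force: [0.8, 0.1, 0.2]
width: 0.143
grip_force: 0.0
t 8.7 tray xy [ -46.1 -106.9] z 78.9 heading rel tray 71.63 tilt [ 0.002 -0.001 -1.   ] F [0.8 0.1 0.2] w 0.143
shift cm [11.03 -0.07  0.  ]
[(1082, array([306.1, 182.2]), array([-37.1, -66.5]))]
```

```bash
python3 -m jog '[[0,0,0,1.0,0,0.2,0.14],[0,0,0,1.5,0,0,0.14],[0,0,0,1.5,0,0,0.14],[0,0,0,1.5,0,0,0.14],[0,0,0,1.5,0,0,0.14]]'
python3 -m jog '[[0,0,0,1.0,0,0,0.14],[0,0,0,0.6,0,0,0.14],[0,0,0,0,0,0,0.14],[0,0,0,0,0,0,0.14],[0,0,0,0,0,0,0.14]]'
python3 -c "
from h import *
tool(-12,-2)
p=camera('wrist');save(p,'w4');print(blanks(p))
"
```

```text
clock: 9.25
eef_pos: [0.5519, -0.024, 0.0758]
tcp_rot: [-0.0, 0.831, 0.556, 0.0]
ft_force: [0.3, -0.6, -0.3]
width: 0.138
grip_force: 0.2
clock: 9.75
eef_pos: [0.5575, -0.0114, 0.0757]
tcp_rot: [0.0, 0.832, 0.555, -0.0]
ft_force: [0.0, -0.3, -0.9]
width: 0.138
grip_force: 0.0
t 9.75 tray xy [-20.  -26.1] z 75.7 heading rel tray 71.58 tilt [-0. -0. -1.] F [ 0.  -0.3 -0.9] w 0.138
shift cm [ 2.54 -0.01 -0.  ]
[(1995, array([192.3, 105.6]), array([-47.7,  64.4])), (162, array([154.1, 108.8]), array([-64.6,  68.6])), (890, array([471.1, 133.7]), array([69.1, 12.5])), (816, array([300.8, 209.7]), array([-17.6,   2.4]))]
```

View pics/w4.png

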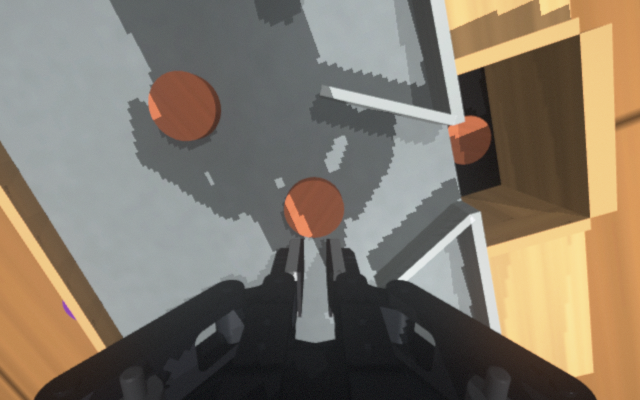

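The right-hand blank is seated between the fingertips at (315,208), before the funnel mouth. The first blank lies in the pit at (470,138). I'll go around behind it and turn straight.

```bash
python3 -m jog '[[0,0,0,-2.5,0,0,0.14],[0,0,0,-1,0,-4,0.14],[0,0,8,0,0,-4,0.14],[0,0,8,0,0,0,0.14],[0,0,8,0,0,0,0.14]]' >/dev/null
python3 -m jog '[[0,0,8,0,0,0,0.14],[0,0,8,0,0,0,0.14],[0,0,8,0,0,0,0.14],[0,0,8,0,0,0,0.14],[0,0,8,0,0,0,0.14]]'
python3 -m jog '[[0,0,7.6,0,0,0,0.14],[0,0,0,-2,-4.0,0,0.14],[0,0,0,0,-1.5,0,0.14],[0,0,0,0,0,0,0.14],[0,0,0,0,0,0,0.14]]'
python3 -c "
from h import *
p=camera('wrist');print(blanks(p));tool(-50,-2)
"
```

```text
clock: 10.8
eef_pos: [0.5441, -0.0435, 0.1559]
tcp_rot: [0.0, 1.0, 0.027, 0.0]
ft_force: [1.2, 0.3, -1.0]
width: 0.136
grip_force: 0.0
clock: 11.3
eef_pos: [0.5284, 0.013, 0.1559]
tcp_rot: [0.0, 0.999, -0.035, 0.0]
ft_force: [-0.9, -0.3, 0.0]
width: 0.142
grip_force: 0.0
[(1130, array([311.6,  29.5]), array([76.9, -1.4])), (1128, array([309. , 161.3]), array([-11.1,   0.7])), (123, array([226. , 199.2]), array([-40.8,  65.8]))]
t 11.35 tray xy [-50.6  -4.7] z 155.8 heading rel tray -0.01 tilt [ 0.    -0.001 -1.   ] F [ 0.7 -0.2  0.5] w 0.144
shift cm [ 0.06 -0.27 -0.  ]
```

```bash
sed -i 's/hsv\[:,:,2\]>90/hsv[:,:,2]>45/' h.py
python3 -m jog '[[0,0,0,0,-0.35,0,0.14],[0,0,0,0,0,4,0.14],[0,0,0,0,0,3.6,0.14],[0,0,0,0,0,0.3,0.14],[0,0,0,0,0,0,0.14]]'
python3 -c "
from h import *
p=camera('wrist');print(blanks(p));tool(40,-1)
"
```

```text
clock: 11.85
eef_pos: [0.528, 0.0163, 0.0759]
tcp_rot: [-0.0, 0.999, -0.036, -0.001]
ft_force: [-0.1, 1.2, -0.1]
width: 0.138
grip_force: 0.0
[(639, array([316.6,   6.7]), array([64.3, -1.1])), (2765, array([312.6, 184.8]), array([-10.9,   0.7])), (1601, array([190.1, 264.8]), array([-54.4,  65.7]))]
t 11.9 tray xy [-51.   -0.5] z 76.5 heading rel tray -0.02 tilt [-0.001  0.    -1.   ] F [ 0.1 -0.3 -0.1] w 0.145
shift cm [ 9.1   0.05 -0.01]
```

```bash
python3 -m jog '[[0,0,0,1.0,-0.1,0,0.14],[0,0,0,1.2,0,0,0.14],[0,0,0,1.2,0,0,0.14],[0,0,0,1.2,0.1,0,0.14],[0,0,0,1.2,0,0,0.14]]'
python3 -m jog '[[0,0,0,1.2,0,0,0.14],[0,0,0,1.2,0,0,0.14],[0,0,0,1.0,0,0,0.14],[0,0,0,0.6,0,0,0.14],[0,0,0,0,0,0,0.14]]'
python3 -c "
from h import *
p=camera('wrist');save(p,'w5');print(blanks(p));tool(47,-1)
"
```

```text
clock: 12.4
eef_pos: [0.5877, 0.0124, 0.077]
tcp_rot: [0.0, 0.999, -0.036, 0.0]
ft_force: [-0.8, 0.3, 1.0]
width: 0.142
grip_force: 0.6
clock: 12.9
eef_pos: [0.6274, 0.0098, 0.0769]
tcp_rot: [-0.0, 0.999, -0.036, 0.001]
ft_force: [-0.6, -0.8, 1.4]
width: 0.138
grip_force: 0.0
[(1894, array([315. , 181.7]), array([90. ,  0.2]))]
t 12.95 tray xy [47.5  0. ] z 76.7 heading rel tray 0.02 tilt [ 0.  0. -1.] F [ 0.  -0.4  0. ] w 0.138
shift cm [-0.05  0.1  -0.  ]
```

View pics/w5.png

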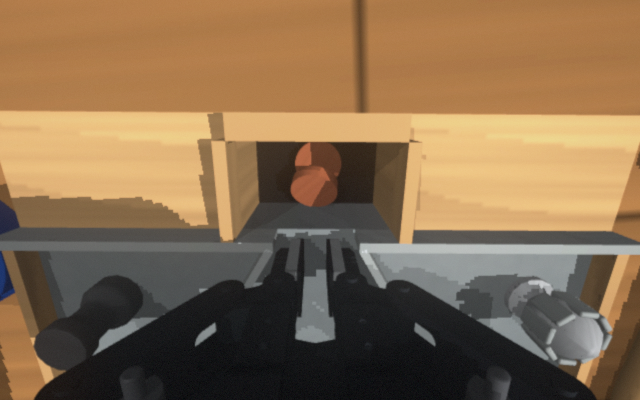

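Both blanks lie in the pit, at about (318,175). Now the left-hand blank, with the same manoeuvre mirrored.

```bash
python3 -m jog '[[0,0,0,-3,0,0,0.14],[0,0,0,-3,0,0,0.14],[0,0,0,-2,0,-4,0.14],[0,0,0,-2,-2,-4,0.14],[0,0,0,-2,-4,0,0.14]]'
python3 -m jog '[[0,0,0,0,-4,0,0.14],[0,0,8.4,0,0,0,0.14],[0,0,8.4,0,0,0,0.14],[0,0,8.4,0,0,0,0.14],[0,0,8.4,0,0,0,0.14]]'
python3 -m jog '[[0,0,8.4,0,0,0,0.14],[0,0,8.4,0,0,0,0.14],[0,0,8,0,0,0,0.14],[0,0,0,0,0,0,0.14],[0,0,0,0,0,0,0.14]]'
python3 -c "
from h import *
p=camera('wrist');print(blanks(p));tool(-72.4,97.7)
"
```

```text
clock: 13.45
eef_pos: [0.5133, 0.0761, 0.161]
tcp_rot: [0.001, 0.999, -0.039, 0.004]
ft_force: [1.9, 0.5, 0.3]
width: 0.137
grip_force: 0.0
clock: 13.95
eef_pos: [0.512, 0.1173, 0.155]
tcp_rot: [0.001, 0.953, -0.303, -0.002]
ft_force: [0.5, 0.7, -2.2]
width: 0.14
grip_force: 0.0
clock: 14.45
eef_pos: [0.5077, 0.1184, 0.1491]
tcp_rot: [0.008, 0.9, -0.436, -0.008]
ft_force: [0.9, 0.6, -0.6]
width: 0.137
grip_force: 0.0
[(1231, array([317.3, 155.7]), array([-51.9,  65.2]))]
t 14.5 tray xy [-78.8  99.3] z 149.0 heading rel tray -47.69 tilt [-0.022 -0.006 -1.   ] F [-0.6 -0.   0.2] w 0.141
shift cm [ 0.55 -0.37 -0.01]
```

```bash
python3 -c "
from h import *
print(np.round(state()['joints'],3))"
```

```text
[-0.605  0.405  0.398  1.965 -0.207  0.834 -2.567]
```

Joint 7 is at its limit, so this heading is out of reach. I'll use a heading of about -40° and travel slightly oblique with a wider cradle. First I need the turn that levels the tool.

```bash
cat >> h.py <<'E'
def level(h):
    v=np.load("tray.npy");a=np.radians(h)+v[2]
    Rd=np.array([[np.cos(a),np.sin(a),0],[np.sin(a),-np.cos(a),0],[0,0,-1]])
    Rm=R.from_quat(state()["tcp_rot"],scalar_first=True).as_matrix()
    print("turn deg",np.round(np.degrees(R.from_matrix(Rm.T@Rd).as_rotvec()),2))
E
python3 -c "
from h import *
level(-40)"
```

```text
turn deg [ 1.17  0.61 -7.68]
```

```bash
python3 -m jog '[[0.3,0.15,-1.9,0,0,0,0.2],[0.3,0.15,-1.9,0,0,0,0.2],[0.3,0.15,-1.9,0,0,0,0.2],[0.3,0.15,-2,0,0,0,0.2],[0,0,0,0,0,0,0.2]]'
python3 -c "
from h import *
tool(-78,87);level(-40);print(np.round(state()['joints'],3))"
```

```text
clock: 15.0
eef_pos: [0.5086, 0.1156, 0.1495]
tcp_rot: [-0.001, 0.926, -0.378, 0.001]
ft_force: [0.1, -0.1, 0.7]
width: 0.198
grip_force: 0.0
t 15.0 tray xy [-77.8  97. ] z 149.5 heading rel tray -40.29 tilt [ 0.002  0.001 -1.   ] F [ 0.1 -0.1  0.7] w 0.198
shift cm [ 0.63  0.77 -0.  ]
turn deg [-0.09 -0.05 -0.29]
[-0.582  0.388  0.372  1.983 -0.193  0.802 -2.446]
```

Level again, so I'll position behind the blank and descend.

```bash
python3 -m jog '[[0,0,0,0.6,0.8,0,0.2],[0,0,0,0,0,3.5,0.2],[0,0,0,0,0,3,0.2],[0,0,0,0,0,0.6,0.2],[0,0,0,0,0,0,0.2]]'
python3 -c "
from h import *
p=camera('wrist');save(p,'w6');print(blanks(p));tool(-32,18)"
```

```text
clock: 15.5
eef_pos: [0.5066, 0.1056, 0.0777]
tcp_rot: [0.001, 0.926, -0.378, -0.0]
ft_force: [-0.8, -0.1, -0.0]
width: 0.2
grip_force: 0.0
[(2634, array([313.4, 194.2]), array([-51.8,  65. ]))]
t 15.55 tray xy [-78.1  87.3] z 78.7 heading rel tray -40.33 tilt [ 0.001 -0.001 -1.   ] F [0.  0.3 0.9] w 0.201
shift cm [8.   2.3  0.01]
```

View pics/w6.png

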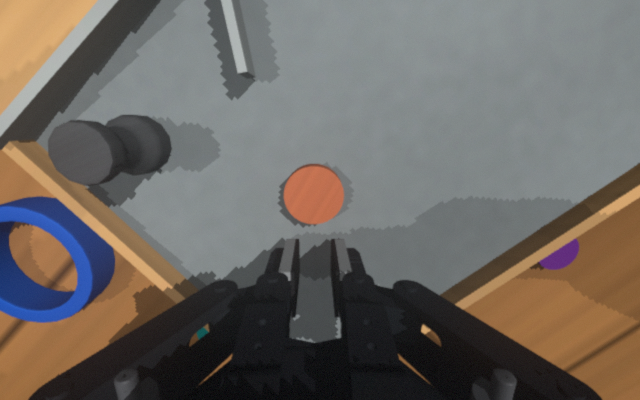

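The blank at (313,194) is centred ahead of the fingertips and the punch is well clear. Sweeping now.

```bash
python3 -m jog '[[0,0,0,1.0,0,0.1,0.2],[0,0,0,1.2,0.4,0.05,0.2],[0,0,0,1.2,0.4,0,0.2],[0,0,0,1.2,0.4,0,0.2],[0,0,0,1.2,0.4,0,0.2]]'
python3 -m jog '[[0,0,0,1.2,0.4,0,0.2],[0,0,0,1.2,0.4,0,0.2],[0,0,0,0,0,0,0.2],[0,0,0,0,0,0,0.2],[0,0,0,0,0,0,0.2]]'
python3 -c "
from h import *
p=camera('wrist');print(blanks(p));tool(-32,18);level(0)"
```

```text
clock: 16.05
eef_pos: [0.5385, 0.0532, 0.0774]
tcp_rot: [-0.0, 0.926, -0.378, 0.001]
ft_force: [0.1, 1.4, 1.8]
width: 0.204
grip_force: 0.8
clock: 16.55
eef_pos: [0.5488, 0.0324, 0.0767]
tcp_rot: [-0.0, 0.926, -0.378, 0.0]
ft_force: [0.5, -0.6, -0.4]
width: 0.203
grip_force: 0.0
[(2191, array([200.6,  61.8]), array([73.1, -6.2])), (2562, array([317.8, 208.1]), array([-11.1,  -2. ]))]
t 16.6 tray xy [-31.7  17.1] z 76.8 heading rel tray -40.24 tilt [ 0.001  0.    -1.   ] F [ 0.5 -0.7  0.1] w 0.198
shift cm [-0.08 -0.05 -0.  ]
turn deg [-3.000e-02 -6.000e-02 -4.024e+01]
```

```bash
python3 -m jog '[[0,0,0,-2.5,0,0,0.14],[0,0,0,-1,0,-4,0.14],[0,0,-8,0,0,-4,0.14],[0,0,-8,0,0,0,0.14],[0,0,-8,0,0,0,0.14]]' >/dev/null
python3 -m jog '[[0,0,-8,0,0,0,0.14],[0,0,-8.2,0,0,0,0.14],[0,0,0,0.8,4.1,0,0.14],[0,0,0,0,0,0,0.14],[0,0,0,0,0,0,0.14]]'
python3 -c "
from h import *
p=camera('wrist');print(blanks(p));tool(-50,-1.5);level(0)"
```

```text
clock: 17.6
eef_pos: [0.5289, 0.0142, 0.157]
tcp_rot: [0.0, 0.999, -0.038, 0.001]
ft_force: [0.8, 0.5, 0.4]
width: 0.142
grip_force: 0.0
[(1373, array([309.9,  31.2]), array([76.7,  0.4])), (1117, array([313.6, 161.7]), array([-11.1,  -1.6]))]
t 17.65 tray xy [-50.5  -1.5] z 156.9 heading rel tray -0.11 tilt [ 0.001  0.    -1.   ] F [0.1 0.3 0.2] w 0.14
shift cm [0.05 0.   0.  ]
turn deg [-0.01 -0.07 -0.11]
```

```bash
python3 -m jog '[[0,0,0,0,0,4,0.14],[0,0,0,0,0,3.7,0.14],[0,0,0,0,0,0.3,0.14],[0,0,0,0,0,0,0.14],[0,0,0,1,0,0,0.14]]'
python3 -m jog '[[0,0,0,1.2,0,0,0.14],[0,0,0,1.2,0,0,0.14],[0,0,0,1.2,0,0,0.14],[0,0,0,1.2,0,0,0.14],[0,0,0,1.2,0,0,0.14]]'
python3 -m jog '[[0,0,0,1.2,0,0,0.14],[0,0,0,1.0,0,0,0.14],[0,0,0,0.6,0,0,0.14],[0,0,0,0,0,0,0.14],[0,0,0,0,0,0,0.14]]'
python3 -c "
from h import *
p=camera('wrist');save(p,'w7');print(blanks(p));tool(47,-1)"
```

```text
clock: 18.15
eef_pos: [0.538, 0.0154, 0.077]
tcp_rot: [-0.0, 0.999, -0.036, -0.0]
ft_force: [0.2, -0.1, 0.2]
width: 0.138
grip_force: 0.0
clock: 18.65
eef_pos: [0.6006, 0.0098, 0.0776]
tcp_rot: [0.0, 0.999, -0.037, 0.001]
ft_force: [-1.5, 0.1, 1.1]
width: 0.138
grip_force: 0.4
clock: 19.15
eef_pos: [0.6268, 0.0078, 0.077]
tcp_rot: [0.0, 0.999, -0.037, 0.001]
ft_force: [-0.5, 0.6, -0.9]
width: 0.141
grip_force: 0.0
[(2785, array([313.2, 190.7]), array([84.9, -1. ]))]
t 19.2 tray xy [47.5 -2. ] z 77.0 heading rel tray -0.09 tilt [ 0.001 -0.    -1.   ] F [-0.3 -0.7  0.8] w 0.137
shift cm [-0.05 -0.1  -0.  ]
```

View pics/w7.png

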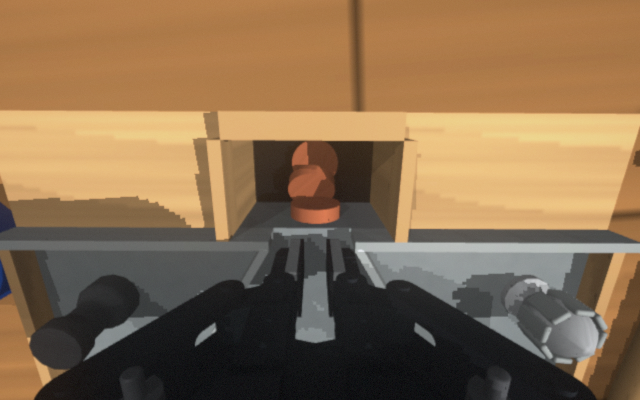

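The third blank is down in the slot with the others, leaning at (316,210). The punch and bud still stand. I'll withdraw and check from above.

```bash
python3 -m jog '[[0,0,0,-3,0,0,0.14],[0,0,0,-3,0,0,0.14],[0,0,0,-3,0,-4,0.14],[0,0,0,-2,0,-4.5,0.14],[0,0,0,0,0,-4.5,0.14]]' >/dev/null
python3 -m jog '[[0,0,0,0,0,-3,0.14],[0,0,0,0,0,0,0.14],[0,0,0,0,0,0,0.14],[0,0,0,0,0,0,0.14],[0,0,0,0,0,0,0.14]]'
python3 -c "
from h import *
p=camera('wrist');print(blanks(p));tool()
for n in('bud','punch','tape'): print(n,[T(ray(p,r['point'],Z[n]+.005)) for r in pinpoint(p,n)[:1]])
hsv=cv2.cvtColor(p['color'],cv2.COLOR_RGB2HSV);m=((hsv[:,:,1]>140)&(hsv[:,:,0]<12)&(hsv[:,:,2]>45))
c=blanks(p)[0][1].astype(int);s=m[c[1]-45:c[1]+45,c[0]-45:c[0]+45];ys,xs=np.nonzero(s);print(ys.min()+c[1]-45,ys.max()+c[1]-45,xs.min()+c[0]-45,xs.max()+c[0]-45)
v=np.load('tray.npy');print([np.round(proj(p,W(v,np.array(a))),1) for a in[(.06,0,.055),(.06,0,.006),(.108,0,.006),(.07,0,.02)]])
"
```

```text
clock: 20.2
eef_pos: [0.5158, 0.0159, 0.2353]
tcp_rot: [0.0, 0.999, -0.037, -0.001]
ft_force: [0.3, 0.4, -0.1]
width: 0.14
grip_force: 0.0
[(830, array([312.8,  38.8]), array([76.3, -0.1]))]
t 20.25 tray xy [-63.3  -2. ] z 235.4 heading rel tray -0.08 tilt [-0.001 -0.001 -1.   ] F [-1.2 -0.   0.3] w 0.134
bud [array([  19.1, -120.9])]
punch [array([ 18.3, 113.7])]
tape [array([ 28. , 252.8])]Traceback (most recent call last):
  File "<string>", line 6, in <module>
    c=blanks(p)[0][1].astype(int);s=m[c[1]-45:c[1]+45,c[0]-45:c[0]+45];ys,xs=np.nonzero(s);print(ys.min()+c[1]-45,ys.max()+c[1]-45,xs.min()+c[0]-45,xs.max()+c[0]-45)
                                                                                                 ~~~~~~^^
    return umr_minimum(a, axis, None, out, keepdims, initial, where)
ValueError: zero-size array to reduction operation minimum which has no identity
```

The deck is empty, all three blanks are in the slot, and the bud and punch haven't moved. Handing in.

```bash
python3 -c "
from station import *
print(close_job())"
```

```text
the job is handed in; nothing more can be done
None
```

All three copper blanks were swept through the gate one at a time and are in the slot, the bud, punch, tape and hammer were not touched, and the job is handed in at about 20 s; the verdict was not shown.

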